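Load the vial shaker and hold its snap ring spread at the groove

TASK

Drop the two white-capped vials into the two empty pockets of the vial shaker, one at a time and each fully home (either vial in either pocket). Then take the snap-ring pliers by their red handles, squeeze them to spread the ring, and lower the spread ring gently and level over the shaker's stub until it lies at the groove, just on top of the blue collar. Finish while still holding the pliers squeezed there, the ring spread around the groove: do not let go; leave the other things on the bench where they are.

Things in the scene. Friction and masses are not known exactly. Their poses are not given: they have to be found in the camera images.
- vial_a: Loose amber glass vial with a white cap, upright on the bench, 22 mm diameter, 55 mm tall (cap: top 15 mm, same diameter), about 30 g. Origin: centre of its underside, z up.
- vial_b: The other such vial, the same size.
- shaker: Fixed vial shaker: white case 190 x 190 mm, 40 mm high, on it an aluminium block 150 x 150 mm, top at 70 mm. Two opposite corners hold fixed blue-capped vials, 33 mm proud; the other two are empty pockets. In the middle a blue collar, 44 mm diameter, 46 mm tall, and out of it a vertical steel stub. Origin: centre of the underside, x and y along the sides, z up.
- pocket_a (a point): Centre of the mouth of one empty pocket, in the block's top (52 mm in x and 52 mm in y from the shaker's centre). Round, 26 mm diameter, 22 mm deep: a seated vial stands 33 mm proud.
- pocket_b (a point): The same for the other empty pocket (-52, -52 mm from the centre).
- groove (a point): Middle of the stub's groove, on its axis, 49.5 mm above the block. The groove is 7 mm high, directly above the blue collar (collar top 3.5 mm below this point). Stub 30 mm diameter above the groove, 26 mm in it; its top, with a 6 mm long lead-in cone to 22 mm, is 13.5 mm above this point. A ring resting on the collar has its centre 1.5 mm below this point.
- pliers: Loose snap-ring pliers, about 160 g, 210 mm long, lying level on a rest. Origin: midway between the red handles where to grip them, at mid-height (43 mm above the bench at the start). x points along the tool to the ring (pivot at +65 mm, ring centre at +131 mm), z up. The copper ring's eyes are fixed on the tips: it does not come off.
- handles (a point): The pliers' grip place (same point as their origin). The handles lie at +y and -y, 16 mm tall, from 55 mm behind to 40 mm ahead; across their outsides here 61 mm at rest, 31 mm squeezed to the stop (faces then parallel). Squeezing takes about 3 N at first, 9 N at the stop; they spring apart when let go. Grip with 20 to 40 N to carry.
- rest: Fixed blue rest under the pliers, 35 mm high: a bar 32 mm long (x) by 70 mm wide under the pivot at x = +65 mm, another 14 mm by 110 mm under the handle ends at x = -48 mm, and a low strip 24 mm wide and 8 mm high between. Origin on the bench under the pliers' origin, same axes at the start.
- ring (a point): Centre of the snap ring at mid-height (copper wire, 4 mm thick, gap towards the pliers), 131 mm ahead of the pliers' origin. Closed it leaves only 25.6 mm across, so the stub does not pass; fully spread it leaves about 3 mm beside a centred stub, 5 mm ahead of it and more towards the pliers.
- ring_left (a joint): Spread of the ring: turn of its left arm about the ring's back, rad; 0 closed, 0.24 fully spread with the handles squeezed to their stop (both arms move together). The stub passes from about 0.12, with room only above 0.17: keep it fully spread.
- reagent_jar: Amber jar, black lid, 60 mm diameter, 65 mm tall; origin under its centre. Leave alone.
- dish: Small white dish, 60 mm diameter, 15 mm tall; origin under its centre. Leave alone.
- driver: Screwdriver lying on the bench; leave alone.
- spare_collar: Spare blue collar lying on the bench, 44 mm diameter, 20 mm tall; leave alone.
- white_jar: White jar, blue lid, 56 mm diameter, 70 mm tall; origin under its centre. Leave alone.
Things that resemble listed ones, but are neither listed nor needed, are in the scene too. What is shaped like the vial_b but pink is not meant. Leave any purple look-alike of the pliers alone.

How it is judged:
By the outcome, as a careful person would: the job done as asked, in the order asked, and still so for the second after the job is handed in, while the arm keeps its last pose, push and grip.
It also fails if it takes over 72 s, if anything falls off the work surface, if the arm or the gripper's body presses on something with over 40 N, if the wrist force passes 120 N, or if a joint passes its speed limit or range.

ROBOT

A 6-joint arm with a two-finger parallel gripper is mounted at the origin on the work surface. World frame = base frame: x ahead of the robot, y to its left, z up, the work surface at z = 0. Lengths are in m, angles in rad, forces in N, time in s.
With the tool pointing down it reaches from about 0.15 to 0.775 m from the base axis. Payload 6.1 kg.
Tool frame: the origin (TCP) lies between the finger pads; the fingertips stand arm.tip_extent ahead of it and the grasp point (between the pads) lies 3 mm ahead of it (arm.tip_extent is the distance from the TCP to the fingertips, in m); z points along the fingers, y is the line along which they close (so a half turn about z gives the same grasp; the last joint's range is limited). The gripper opens to 85 mm and grips with 20 to 120 N. Pads are 22 mm wide; open, the fingers measure 114 mm over their backs; the gripper's body (76 mm by 85 mm) begins 54 mm behind the grasp point. The pads swing forward as they close: fully open they stand 13 mm farther back than shut.
Start: joints at [1.252, 0.126, -0.04, 1.405, 0, 1.571], TCP at [0.165, 0.499, 0.253] pointing down, gripper open.
Joint ranges: [-2.72, 2.72], [-0.95, 1.95], [-1.27, 1.35], [-1.78, 2.02], [-1.46, 1.47], [-3.14, 3.14]. Speed limits (rad/s): [2.39, 2.39, 3.01, 3.14, 3.14, 3.14].

INTERFACE

Orientations are given as a unit quaternion [w, x, y, z].
In Python, from rig import monitor, optics, workorder, arm gives the robot as it stands. The module is installed in compiled form; this text tells all that it offers.
- The arm moves only by the tool move_arm, never from a script. Its argument "series" is a list of rows, each a list of 3 entries, a list of its own where there are three numbers: the finger opening in cm, from 0 to 8.54, then the shift along the tool's x, y, z in cm, then the turn, a rotation vector about the tool's x, y, z in degrees. A call has 1 to 10 rows; each row shifts and turns the commanded pose from where the row before left it, along the tool's axes as they then stand; what a row does not reach is not made up. A row lasts 1/12 s, in which the tool goes at most 41.7 mm and 7.16 degrees, less where a joint would pass 70% of its speed; a pose out of reach is approached as far as the arm can. A call with a gripper value outside its range is refused whole. The fingers move at their own pace and stop on an object; "newtons" is the grip in N (left out, the last holds). Time passes only in rows, so rows that do not move let the fingers close. It gives the time, the measured TCP pose, the force, the opening and the grip force at its end, in the units of the state.
- monitor.get_obs(): the state, without advancing time (a new reading comes with each control period).
- optics.read_camera(name): name is "scene" or "top" or "wrist"; returns (picture, depth): 420x560x3 uint8, blue, green, red; 420x560 float32, m along the optical axis (not along the pixel's ray), 0 where there is no reading.
- optics.calibration(name): a dict with "K" (3x3 intrinsics, pixels), "world_to_cam" (4x4, takes a point from world to camera coordinates); the wrist camera has in their place "tool_from_camera" (4x4, takes a point from camera to tool coordinates, whose origin is the TCP and whose axes are the flange's). Camera axes: x right, y down, z forward; pixel columns grow to the right and rows downward; lengths in m; the calibration is good to about 2 mm. The wrist camera is an equidistant fisheye: a pixel r from the principal point sees the ray r / f radians off the axis. A picture is of the moment at which its call begins: read the wrist's pose just before it. calibration takes no time and is no camera call.
- workorder.close_job(): hands the job in; it is judged then, once.
The state is a dict: "clock": time; "q": joint angles; "joint_velocities": joint speeds; "joint_torque": joint torques, N m; "tool_pos": TCP position; "tool_rot": TCP orientation; "ft_force": force on the tool from outside, world axes, zero at the start; "moment": the same for the moment, N m; "gripper_width": finger opening in m; "gripper_force": force on a finger pad.
Only numpy, scipy, OpenCV 4.12 (cv2) and the standard library are available. Lean on these libraries where they do the work, as an engineer would, in place of code of your own. Each camera call takes 0.05 s, during which the arm holds its last target. There are 200 camera calls.

## Working session

There is one attempt and no reset: what is moved stays moved. The work goes in short steps, Python scripts to look and compute and a tool call to move; the robot and the scene stay as the last step left them, time stands still between calls to the robot, and variables do not carry over. Pictures are saved under pics/ and viewed, at most 10 in all, crops included, and the job is handed in when it is done.

Besides the shell and the picture viewer there is one more tool, called after ">>>" as name(argument=value, ...) on one line, values as JSON. move_arm: Moves the arm, as the interface text tells. Its arguments: {"type":"object","properties":{"series":{"type":"array","items":{"type":"array"}},"newtons":{"type":"number"}},"required":["series"]}

```bash
mkdir -p pics
cat > h.py <<'E'
import numpy as np, cv2
from rig import monitor, optics, workorder, arm
from scipy.spatial.transform import Rotation as R
def pose():
    o=monitor.get_obs(); q=o["tool_rot"]; return np.array(o["tool_pos"]),R.from_quat([q[1],q[2],q[3],q[0]])
def ray(name,u,v):
    c=optics.calibration(name);K=c["K"]
    W=np.linalg.inv(c["world_to_cam"]); d=np.linalg.inv(K)@[u,v,1]
    return W[:3,3],W[:3,:3]@d
def onz(name,u,v,z):
    o,d=ray(name,u,v); return o+d*(z-o[2])/d[2]
def cloud(name,dep):
    c=optics.calibration(name);K=np.array(c["K"]);W=np.linalg.inv(c["world_to_cam"])
    v,u=np.mgrid[:dep.shape[0],:dep.shape[1]]
    p=np.stack([(u-K[0,2])/K[0,0]*dep,(v-K[1,2])/K[1,1]*dep,dep],-1)
    return p@W[:3,:3].T+W[:3,3]
E
python3 - <<'E'
from h import *
for n in ("top","scene"):
    i,d=optics.read_camera(n); cv2.imwrite(f"pics/{n}0.png",i); np.savez(f"{n}0.npz",i=i,d=d)
    c=optics.calibration(n); print(n,c["K"],c["world_to_cam"])
print(optics.calibration("wrist"),arm.tip_extent); print(monitor.get_obs())
E
```

```text
top [[413.45031301   0.         272.42552388]
 [  0.         413.45031301 210.79327658]
 [  0.           0.           1.        ]] [[ 0.02477387 -0.99940342 -0.02406374  0.05747105]
 [-0.98605003 -0.02046548 -0.16518629  0.51253533]
 [ 0.16459527  0.02782036 -0.98596877  0.97711346]
 [ 0.          0.          0.          1.        ]]
scene [[391.10028662   0.         277.69937682]
 [  0.         391.10028662 210.49920826]
 [  0.           0.           1.        ]] [[-0.07446352  0.9969545   0.0231714  -0.03395707]
 [ 0.61925969  0.064441   -0.78253741 -0.24352141]
 [-0.78164737 -0.04392138 -0.62217224  1.34812056]
 [ 0.          0.          0.          1.        ]]
{'K': array([[325.1922621 ,   0.        , 280.79071294],
       [  0.        , 325.1922621 , 211.51881402],
       [  0.        ,   0.        ,   1.        ]]), 'tool_from_camera': array([[-1.56990078e-03, -9.49512783e-01, -3.13724417e-01,
         7.97384468e-02],
       [ 9.99998749e-01, -1.42923834e-03, -6.78362059e-04,
        -8.30295204e-05],
       [ 1.95726482e-04, -3.13725089e-01,  9.49513839e-01,
        -1.21405304e-01],
       [ 0.00000000e+00,  0.00000000e+00,  0.00000000e+00,
         1.00000000e+00]])} 0.022
{'clock': 0.1, 'q': array([ 1.25199369e+00,  1.26380668e-01, -4.04927339e-02,  1.40540823e+00,
        8.34313899e-06,  1.57079711e+00]), 'joint_velocities': array([ 0.00049724, -0.00075693,  0.00234681,  0.0015164 ,  0.00049301,
        0.0003589 ]), 'joint_torque': array([ 2.06260643e-04, -4.36904740e+01,  3.53604376e+01,  1.38346499e-02,
       -1.69964082e-04,  8.31550381e-06]), 'tool_pos': array([0.16444553, 0.49823485, 0.25258086]), 'tool_rot': array([-1.21997303e-04,  1.58727493e-01,  9.87322152e-01, -7.32574156e-04]), 'ft_force': array([ 0.29093   , -0.02028755,  0.23204821]), 'moment': array([ 0.01992814, -0.00667565, -0.03459523]), 'gripper_force': 0.0, 'gripper_width': 0.08547273510917941}
```

View pics/top0.png

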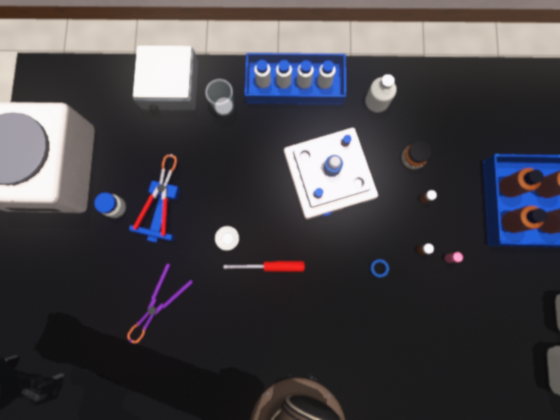

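View pics/scene0.png

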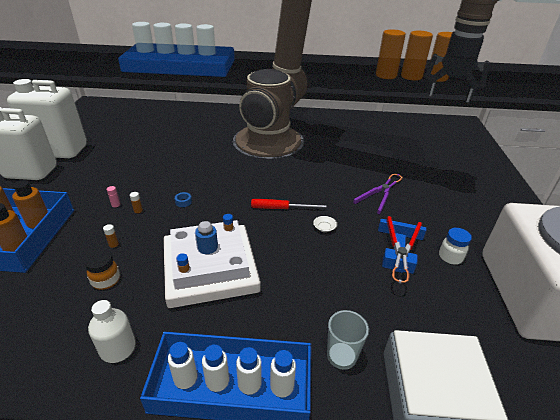

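The top view shows white-capped amber vials at (431,196) and (428,249), and the pink one at (456,257) is the look-alike. The red pliers are at (155,200) and the purple look-alike at (155,310). The shaker is at about (332,170), with empty pockets near (306,155) and (359,183).

```bash
cat > m.py <<'E'
from h import *
d=np.load("top0.npz"); i=d["i"]; dep=d["d"]; P=cloud("top",dep)
hsv=cv2.cvtColor(i,cv2.COLOR_BGR2HSV)
def crop(x0,y0,x1,y1,s): return cv2.resize(i[y0:y1,x0:x1],None,fx=s,fy=s,interpolation=cv2.INTER_CUBIC)
a=crop(280,120,480,280,3.5); cv2.imwrite("pics/c_sh.png",cv2.resize(a,(700,560)))
cv2.imwrite("pics/c_pl.png",crop(90,140,240,280,4))
for (u,v) in ((431,196),(428,249)):
    m=np.zeros(dep.shape,bool); m[v-12:v+13,u-12:u+13]=1
    w=m&(P[...,2]>.048)&(P[...,2]<.062)
    q=P[w]; print("vial",u,v,w.sum(),q.mean(0),(q.min(0)+q.max(0))/2, q.max(0)-q.min(0))
    w2=m&(hsv[...,2]>140)&(hsv[...,1]<70); vv,uu=np.nonzero(w2); print("  white",uu.mean(),vv.mean(),w2.sum(),onz("top",uu.mean(),vv.mean(),.053))
box=np.zeros(dep.shape,bool); box[115:225,275:385]=1
for lo,hi in ((.034,.044),(.064,.074)):
    q=P[box&(P[...,2]>lo)&(P[...,2]<hi)][:,:2]; 
    if lo>.05: pass
    print("rect",lo,len(q),cv2.minAreaRect((q*1000).astype(np.float32)))
blue=box&(hsv[...,0]>100)&(hsv[...,0]<130)&(hsv[...,1]>120)&(hsv[...,2]>60)
n,l,s,c=cv2.connectedComponentsWithStats(blue.astype(np.uint8))
for k in range(1,n):
    if s[k,4]>15: print("blue",c[k],s[k,4],np.median(P[l==k],0),"z103",onz("top",*c[k],.103))
q=P[box&(P[...,2]>.124)]; print("stubtop",len(q),q.mean(0) if len(q) else 0, q.max(0) if len(q) else 0)
red=((hsv[...,0]<8)|(hsv[...,0]>172))&(hsv[...,1]>150)&(hsv[...,2]>80); red[:,:100]=0; red[:,215:]=0; red[:150]=0;red[260:]=0
n,l,s,c=cv2.connectedComponentsWithStats(red.astype(np.uint8))
for k in range(1,n):
    if s[k,4]>15:
        vv,uu=np.nonzero(l==k); X=np.array([onz("top",a,b,.049) for a,b in zip(uu,vv)])[:,:2]
        f=cv2.fitLine((X*1000).astype(np.float32),cv2.DIST_L2,0,.01,.01).ravel(); t=(X*1000-f[2:])@f[:2]
        print("red",c[k],s[k,4],f,t.min(),t.max(),np.median(P[l==k],0))
E
python3 m.py
```

```text
vial 431 196 71 [ 0.5576783  -0.31590865  0.05424625] [ 0.55815376 -0.31623928  0.05400805] [0.02165833 0.02001958 0.0119435 ]
  white 431.2125 194.575 80 [ 0.55758396 -0.31723183  0.053     ]
vial 428 249 69 [ 0.42735955 -0.30388502  0.05502161] [ 0.42713628 -0.30386046  0.05472765] [0.01930382 0.0201064  0.0086998 ]
  white 428.3292682926829 248.21951219512195 82 [ 0.42667583 -0.3054387   0.053     ]
rect 0.034 1636 ((612.8875732421875, -73.86490631103516), (196.01075744628906, 190.13690185546875), 18.240427017211914)
rect 0.064 2996 ((615.8782958984375, -73.15377044677734), (151.32542419433594, 150.9744415283203), 18.04318618774414)
blue [346.64285714 138.92857143] 42 [ 0.67819761 -0.10552102  0.10325519] z103 [ 0.67821288 -0.10495169  0.103     ]
blue [331.24324324 168.45945946] 37 [ 0.59990632 -0.06447511  0.11629315] z103 [ 0.60501427 -0.06851292  0.103     ]
blue [318.2        192.17777778] 45 [ 0.54749613 -0.03800972  0.10309048] z103 [ 0.54737038 -0.03826273  0.103     ]
stubtop 180 [ 0.53741255 -0.04018802  0.3915404 ] [0.63068688 0.0407424  1.04945014]
red [143.35784314 211.06372549] 204 [ 9.0913498e-01 -4.1650161e-01  5.0291925e+02  3.8810190e+02] -44.961739179064274 43.75012602356937 [0.50462323 0.39003594 0.04946019]
red [164.29861111 216.74305556] 144 [ 9.9994165e-01 -1.0802341e-02  4.8986426e+02  3.3504669e+02] -42.91799630269755 47.00023728856047 [0.48876832 0.33449684 0.04968296]
```

View pics/c_sh.png

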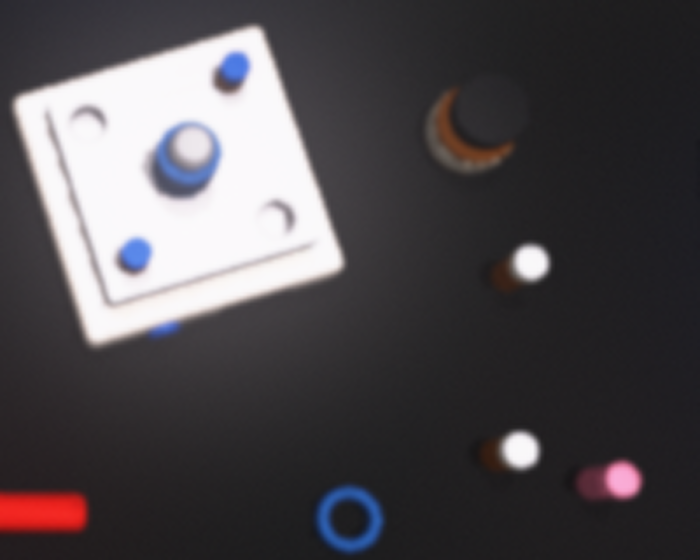

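View pics/c_pl.png

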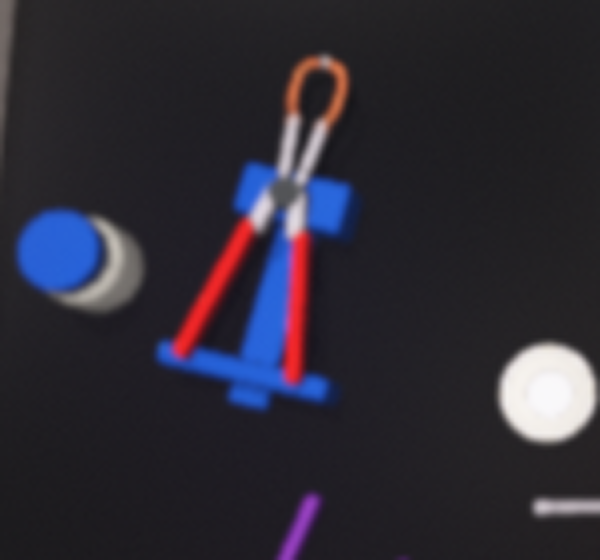

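The crops confirm the targets. In c_sh, the amber white-capped vials are at crop (530,262) and (520,450), with the pink one at (622,480) to be avoided. Empty pockets are at crop (88,122) and (275,218). In c_pl, the pliers have red handles, with the pivot at crop (285,190) and the ring at (318,85). I'm moving above the vial at (428,249).

>>> move_arm(series=[[8.5,[-2.4,-3.2,0.4],[0,0,0]],[8.5,[-2.4,-3.2,0.4],[0,0,0]],[8.5,[-2.4,-3.2,0.4],[0,0,0]],[8.5,[-2.4,-3.2,0.4],[0,0,0]],[8.5,[-2.4,-3.2,0.4],[0,0,0]],[8.5,[-2.4,-3.2,0.4],[0,0,0]],[8.5,[-2.4,-3.2,0.4],[0,0,0]],[8.5,[-2.4,-3.2,0.4],[0,0,0]],[8.5,[-2.4,-3.2,0.4],[0,0,0]],[8.5,[-2.4,-3.2,0.4],[0,0,0]]])

```text
clock: 0.93
tool_pos: [0.2919, 0.1176, 0.213]
tool_rot: [0.0, 0.158, 0.987, 0.0]
ft_force: [0.3, 0.5, 0.3]
gripper_width: 0.085
gripper_force: 0.0
```

>>> move_arm(series=[[8.5,[-2.4,-3.2,0.4],[0,0,0]],[8.5,[-2.4,-3.2,0.4],[0,0,0]],[8.5,[-2.4,-3.2,0.4],[0,0,0]],[8.5,[-2.4,-3.2,0.4],[0,0,0]],[8.5,[-2.4,-3.2,0.4],[0,0,0]],[8.5,[-2.4,-3.2,0.4],[0,0,0]],[8.5,[-2.4,-3.2,0.4],[0,0,0]],[8.5,[-2.4,-3.2,0.4],[0,0,0]],[5.0,[-2.4,-3.2,0.4],[0,0,0]],[5.0,[-2.4,-3.2,0.4],[0,0,0]]])

```text
clock: 1.77
tool_pos: [0.4196, -0.2618, 0.1727]
tool_rot: [-0.0, 0.159, 0.987, 0.0]
ft_force: [1.8, 0.8, -0.1]
gripper_width: 0.0633
gripper_force: 0.0
```

>>> move_arm(series=[[5.0,[-1.0,-1.9,0.0],[0,0,0]],[5.0,[-1.0,-1.9,0.0],[0,0,0]],[5.0,[0,0,0],[0,0,0]],[5.0,[0,0,0],[0,0,0]]])

```text
clock: 2.1
tool_pos: [0.4265, -0.3027, 0.1724]
tool_rot: [-0.001, 0.16, 0.987, 0.0]
ft_force: [0.0, -0.1, 0.0]
gripper_width: 0.0497
gripper_force: 0.0
```

```bash
cat >> h.py <<'E'
def wray(u,v):
    c=optics.calibration("wrist");K=c["K"];T=np.array(c["tool_from_camera"])
    x=np.array([u-K[0,2],v-K[1,2]]);r=np.hypot(*x);th=r/K[0,0]
    d=np.append(np.sin(th)*x/max(r,1e-9),np.cos(th)); return T[:3,3],T[:3,:3]@d
def w2tool(u,v,zt):   # point in tool coords at tool z
    o,d=wray(u,v); return o+d*(zt-o[2])/d[2]
def wcloud(dep):      # tool-frame cloud
    c=optics.calibration("wrist");K=c["K"];T=np.array(c["tool_from_camera"])
    v,u=np.mgrid[:dep.shape[0],:dep.shape[1]]; x=u-K[0,2];y=v-K[1,2];r=np.hypot(x,y)+1e-9;th=r/K[0,0]
    t=np.tan(np.clip(th,0,1.5)); p=np.stack([t*x/r*dep,t*y/r*dep,dep],-1)
    return p@T[:3,:3].T+T[:3,3]
def snap(name):
    p,r=pose(); i,d=optics.read_camera("wrist"); cv2.imwrite(f"pics/{name}.png",i); np.savez(name+".npz",i=i,d=d)
    return p,r,i,d
def totool(xyz):
    p,r=pose(); return r.inv().apply(np.array(xyz)-p)*100
def vial(i,d,p,r):
    hsv=cv2.cvtColor(i,cv2.COLOR_BGR2HSV); w=(hsv[...,2]>150)&(hsv[...,1]<70)
    n,l,s,c=cv2.connectedComponentsWithStats(w.astype(np.uint8)); zt=p[2]-.055
    for k in range(1,n):
        if s[k,4]>150:
            vv,uu=np.nonzero(l==k); t=wcloud(d)[l==k]; Pw=r.apply(t)+p; top=(Pw[:,2]>np.percentile(Pw[:,2],90)-.004)
            print(c[k].round(),s[k,4],"top",Pw[top].mean(0).round(4),"mid",((Pw[top].max(0)+Pw[top].min(0))/2).round(4),"ext",np.ptp(Pw[top],axis=0).round(4),"tool cm",(t[top].mean(0)*100).round(2))
E
python3 - <<'E'
from h import *
p,r,i,d=snap("w1"); print(p); vial(i,d,p,r)
E
```

```text
[ 0.42649765 -0.30268305  0.17240307]
[486. 259.] 4740 top [ 0.5518 -0.1203  0.0428] mid [ 0.5155 -0.1445  0.1658] ext [0.329  0.2666 0.2563] tool cm [-6.16 21.25 12.96]
[279. 212.] 587 top [ 0.425  -0.3042  0.0571] mid [ 0.3935 -0.2964  0.1733] ext [0.0851 0.0372 0.2412] tool cm [ 0.08 -0.2  11.53]
[191. 217.] 477 top [ 0.4069 -0.3714  0.0565] mid [ 0.3841 -0.3298  0.1741] ext [0.0664 0.104  0.2398] tool cm [-0.33 -7.14 11.59]
[515. 305.] 5726 top [ 0.5983 -0.1002  0.0715] mid [ 0.5281 -0.1534  0.1809] ext [0.3543 0.2487 0.2262] tool cm [-9.94 24.63 10.09]
[309. 339.] 385 top [ 0.5555 -0.3165  0.0559] mid [ 0.5563 -0.3167  0.0549] ext [0.0215 0.0209 0.0046] tool cm [-12.7    2.75  11.63]
[544. 399.] 727 top [ 0.8432 -0.0178  0.0836] mid [ 0.6177 -0.1215  0.1829] ext [0.5335 0.3125 0.2222] tool cm [-30.59  40.17   8.86]
[418. 412.] 181 top [ 0.7902 -0.209   0.0354] mid [ 0.7904 -0.2088  0.0364] ext [0.0051 0.0154 0.0102] tool cm [-31.59  20.35  13.66]
```

View pics/w1.png

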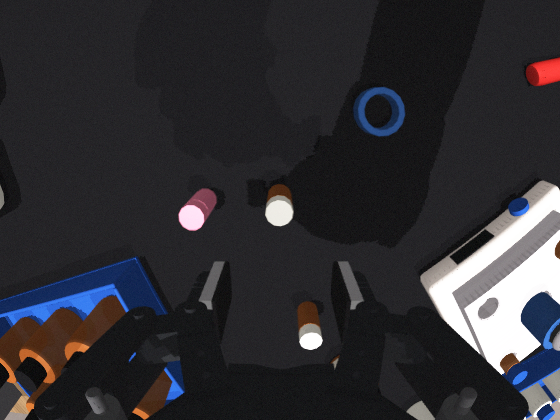

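The view shows the wanted vial at (279,212), directly below the tool. The pink one is at (197,210) and the second white-capped one at (309,330). I'll descend and grip it high on the cap.

>>> move_arm(series=[[5.0,[0.0,-0.15,3.2],[0,0,0]],[5.0,[0,0,3.2],[0,0,0]],[5.0,[0,0,3.2],[0,0,0]],[5.0,[0,0,2.0],[0,0,0]],[5.0,[0,0,0.9],[0,0,0]],[1.5,[0,0,0],[0,0,0]],[1.5,[0,0,0],[0,0,0]],[1.5,[0,0,0],[0,0,0]],[1.5,[0,0,0],[0,0,0]],[1.5,[0,0,0],[0,0,0]]], newtons=25)

```text
clock: 2.98
tool_pos: [0.4272, -0.3039, 0.0497]
tool_rot: [0.001, 0.159, 0.987, -0.001]
ft_force: [1.3, 1.1, -0.1]
gripper_width: 0.0213
gripper_force: 26.4
```

Run:
```python
from h import *
for z in (.2,): print("pa",totool((.6465,-.0065,z)).round(2),"pb",totool((.5797,-.1375,z)).round(2))
o=monitor.get_obs();print(o["gripper_width"],o["gripper_force"],o["tool_pos"])
```

```text
pa [-11.54  35.11 -15.02] pb [ -9.31  20.57 -15.02]
0.021314960121413543 26.395803540945053 [ 0.42718509 -0.303926    0.04973887]
```

>>> move_arm(series=[[1.5,[0,0,-2.0],[0,0,0]],[1.5,[0,0,-4.0],[0,0,0]],[1.5,[0,0,-4.0],[0,0,0]],[1.5,[-1.3,2.9,-1.5],[0,0,0]],[1.5,[-1.6,3.5,0],[0,0,0]],[1.5,[-1.6,3.5,0],[0,0,0]],[1.5,[-1.6,3.5,0],[0,0,0]],[1.5,[-1.6,3.5,0],[0,0,0]],[1.5,[-1.2,2.7,0],[0,0,0]],[1.5,[-0.4,1.0,0],[0,0,0]]])

```text
clock: 3.82
tool_pos: [0.5819, -0.134, 0.1638]
tool_rot: [0.001, 0.157, 0.988, 0.0]
ft_force: [-0.4, -0.3, 0.1]
gripper_width: 0.0209
gripper_force: 26.5
```

>>> move_arm(series=[[1.5,[0,0,0],[0,0,0]],[1.5,[0,0,0],[0,0,0]]])

```text
clock: 3.98
tool_pos: [0.5792, -0.1369, 0.1635]
tool_rot: [-0.0, 0.158, 0.987, -0.0]
ft_force: [-0.0, -1.4, 0.1]
gripper_width: 0.021
gripper_force: 26.5
```

Run:
```python
from h import *
p,r,i,d=snap("w2"); print(p); print("pb",totool((.5797,-.1375,.07)).round(2))
cv2.imwrite("pics/w2c.png",cv2.resize(i[120:400,100:500],None,fx=2,fy=2))
```

```text
[ 0.57923185 -0.13685659  0.16349111]
pb [-0.09  0.03  9.36]
```

View pics/w2c.png

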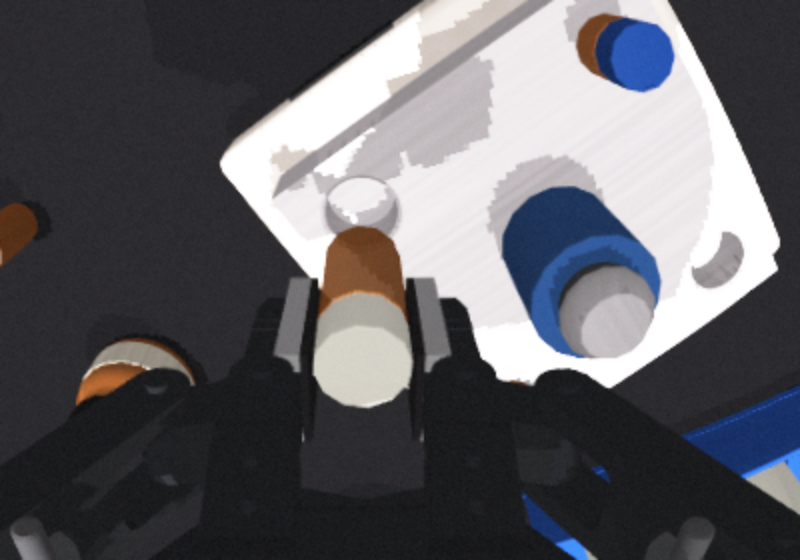

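The pocket rim spans crop x 325–398 with its top edge at y 175. The top edge of the held vial's bottom rim is at crop (365,227). I'll compare the two in the tool frame.

Run:
```python
from h import *
f=lambda u,v:(100+u/2,120+v/2)
zb=.1635-.07; print("pocket L,R,top",[(w2tool(*f(*a),zb)*1000).round(1)[:2] for a in((325,207),(398,207),(362,175))])
zv=.0497; print("vial L,R,top",[(w2tool(*f(*a),zv)*1000).round(1)[:2] for a in((323,250),(405,250),(363,227))])
zc=-.0053; print("cap L,R,bottom",[(w2tool(*f(*a),zc)*1000).round(1)[:2] for a in((313,360),(413,360),(363,408))])
```

```text
pocket L,R,top [array([ -0.2, -13.2]), array([-0.2, 12.6]), array([11.7, -0.1])]
vial L,R,top [array([  2.9, -11.4]), array([ 2.9, 12.3]), array([10.1,  0.2])]
cap L,R,bottom [array([  1.7, -10.6]), array([ 1.7, 10.7]), array([-11.3,   0.1])]
```

>>> move_arm(series=[[1.5,[-0.06,-0.03,1.5],[0,0,0]],[1.5,[0,0,1.5],[0,0,0]],[1.5,[0,0,0.8],[0,0,0]],[1.5,[0,0,0.5],[0,0,0]],[1.5,[0,0,0.5],[0,0,0]],[1.5,[0,0,0.5],[0,0,0]],[1.5,[0,0,0.4],[0,0,0]],[1.5,[0,0,0.4],[0,0,0]],[1.5,[0,0,0.2],[0,0,0]],[1.5,[0,0,0],[0,0,0]]])

```text
clock: 4.87
tool_pos: [0.5828, -0.1388, 0.1029]
tool_rot: [0.004, 0.159, 0.987, -0.0]
ft_force: [6.5, -0.9, 3.0]
gripper_width: 0.0215
gripper_force: 30.0
```

>>> move_arm(series=[[1.5,[0,0,0],[0,0,0]],[1.5,[0,0,0],[0,0,0]]])

```text
clock: 5.03
tool_pos: [0.5828, -0.1388, 0.1028]
tool_rot: [0.004, 0.159, 0.987, -0.0]
ft_force: [7.3, -0.6, 1.2]
gripper_width: 0.0209
gripper_force: 30.0
```

Run:
```python
from h import *
p,r,i,d=snap("w3"); o=monitor.get_obs(); print(p,r.as_matrix().round(3),o["ft_force"],o["moment"],o["q"])
cv2.imwrite("pics/w3c.png",cv2.resize(i[160:360,180:400],None,fx=2.5,fy=2.5))
```

```text
[ 0.58276705 -0.13877081  0.10284419] [[-0.949  0.314  0.008]
 [ 0.314  0.949 -0.002]
 [-0.008  0.001 -1.   ]] [ 6.96394851 -0.12342776  2.12119422] [-0.24812299 -1.55110058 -0.04554792] [-2.33834474e-01  2.96768130e-01 -1.59039943e-01  1.10688773e+00
  2.93227565e-04  8.57966784e-02]
```

View pics/w3c.png

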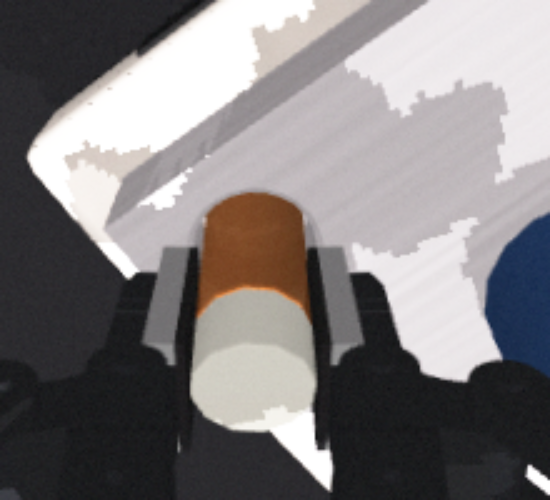

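The vial is in the pocket mouth but rests against the rim on the image-top side (tool +x). I'll ease toward tool −x and continue down.

>>> move_arm(series=[[1.5,[-0.2,0,0],[0,0,0]],[1.5,[-0.15,0,0],[0,0,0]],[1.5,[0,0,0.1],[0,0,0]],[1.5,[0,0,0.1],[0,0,0]],[1.5,[0,0,0],[0,0,0]]])

```text
clock: 5.5
tool_pos: [0.5833, -0.1389, 0.0983]
tool_rot: [0.0, 0.159, 0.987, -0.0]
ft_force: [3.0, -1.0, 0.2]
gripper_width: 0.0208
gripper_force: 29.8
```

>>> move_arm(series=[[3.6,[0,0,0],[0,0,0]],[3.6,[0,0,0],[0,0,0]],[3.6,[0,0,0],[0,0,0]],[3.6,[0,0,0],[0,0,0]]])

```text
clock: 5.83
tool_pos: [0.5825, -0.1384, 0.0979]
tool_rot: [-0.001, 0.159, 0.987, 0.0]
ft_force: [-0.6, 0.0, 0.3]
gripper_width: 0.0358
gripper_force: 0.0
```

>>> move_arm(series=[[3.6,[0,0,-2.0],[0,0,0]],[3.6,[0,0,-3.0],[0,0,0]],[3.6,[0,0,-2.5],[0,0,0]],[5.0,[0,0,0],[0,0,0]],[5.0,[0,0,0],[0,0,0]]])

```text
clock: 6.25
tool_pos: [0.5838, -0.1387, 0.175]
tool_rot: [0.002, 0.159, 0.987, -0.0]
ft_force: [1.5, 0.7, -0.3]
gripper_width: 0.0497
gripper_force: 0.0
```

Run:
```python
from h import *
p,r,i,d=snap("w4"); print(p,monitor.get_obs()["ft_force"])
hsv=cv2.cvtColor(i,cv2.COLOR_BGR2HSV)
T=wcloud(d); P=r.apply(T.reshape(-1,3)).reshape(T.shape)+p
# vial top: points z .09-.115 within 30mm of TCP axis
m=(np.hypot(T[...,0],T[...,1])<.03)&(P[...,2]>.095)&(P[...,2]<.12)
q=P[m]; zt=np.percentile(q[:,2],80); s=q[abs(q[:,2]-zt)<.004]; print("placed vial",m.sum(),zt,s.mean(0),np.ptp(s,axis=0))
# pocket mouth / caps: blue fixed caps with top ~ .103
b=(hsv[...,0]>100)&(hsv[...,0]<130)&(hsv[...,1]>120)
n,l,st,c=cv2.connectedComponentsWithStats((b&(P[...,2]>.098)&(P[...,2]<.108)).astype(np.uint8))
for k in range(1,n):
    if st[k,4]>60: print("blue",c[k].round(),st[k,4],P[l==k].mean(0).round(4))
# stub top
m=(P[...,2]>.128)&(P[...,2]<.137)&(np.hypot(P[...,0]-.613,P[...,1]+.072)<.03); print("stub top",m.sum(),P[m].mean(0).round(4))
print("to vial1",totool((.557,-.3167,.17)).round(2),"pa",totool((.6465,-.0065,.17)).round(2))
```

```text
[ 0.58382138 -0.13868192  0.17495628] [-0.32970238 -0.39381974 -0.44424994]
placed vial 952 0.10440153642251548 [ 0.57863258 -0.13731816  0.10381538] [0.02178156 0.02144399 0.00532144]
blue [413. 137.] 865 [ 0.5481 -0.0404  0.1034]
blue [375. 225.] 363 [ 0.597  -0.0784  0.1032]
stub top 1458 [ 0.6113 -0.0736  0.1326]
to vial1 [ -3.11 -17.74   0.35] pa [-1.88 14.52  0.34]
```

>>> move_arm(series=[[5.0,[-0.4,-2.2,0],[0,0,0]],[5.0,[-0.6,-3.6,0],[0,0,0]],[5.0,[-0.6,-3.6,0],[0,0,0]],[5.0,[-0.6,-3.6,0],[0,0,0]],[5.0,[-0.6,-3.2,0],[0,0,0]],[5.0,[-0.3,-1.5,0],[0,0,0]],[5.0,[0,0,0],[0,0,0]],[5.0,[0,0,0],[0,0,0]]])

```text
clock: 6.97
tool_pos: [0.5563, -0.3164, 0.1718]
tool_rot: [-0.001, 0.159, 0.987, 0.001]
ft_force: [-0.1, -0.4, 0.5]
gripper_width: 0.0498
gripper_force: 0.0
```

Run:
```python
from h import *
p,r,i,d=snap("w5"); print(p,r.as_matrix()[2].round(4))
T=wcloud(d); P=r.apply(T.reshape(-1,3)).reshape(T.shape)+p
m=(np.hypot(T[...,0],T[...,1])<.04)&(P[...,2]>.045)&(P[...,2]<.065)
q=T[m]; zt=np.percentile(P[m][:,2],80); s=T[m][abs(P[m][:,2]-zt)<.004]; print(m.sum(),zt,s.mean(0)*100,np.ptp(s,axis=0))
print("top est",totool((.5577,-.3168,.05)).round(2))
```

```text
[ 0.55629559 -0.31641381  0.17175953] [ 0.0025  0.0011 -1.    ]
663 0.056301174414506314 [ 1.67721946e-03 -3.20876277e-02  1.15969850e+01] [0.02138794 0.02099494 0.00525963]
top est [-0.16 -0.09 12.22]
```

>>> move_arm(series=[[5.0,[-0.05,-0.05,3.2],[0,0,0]],[5.0,[0,0,3.2],[0,0,0]],[5.0,[0,0,3.2],[0,0,0]],[5.0,[0,0,2.0],[0,0,0]],[5.0,[0,0,0.7],[0,0,0]],[5.0,[0,0,0],[0,0,0]],[1.5,[0,0,0],[0,0,0]],[1.5,[0,0,0],[0,0,0]],[1.5,[0,0,0],[0,0,0]],[1.5,[0,0,0],[0,0,0]]])

```text
clock: 7.85
tool_pos: [0.5586, -0.3172, 0.0525]
tool_rot: [0.002, 0.159, 0.987, -0.0]
ft_force: [0.5, 1.7, 6.3]
gripper_width: 0.0208
gripper_force: 25.2
```

Run:
```python
from h import *
o=monitor.get_obs(); print(o["tool_pos"],o["gripper_width"],o["gripper_force"]);print("pa",totool((.6459,-.0070,.17)).round(2))
```

```text
[ 0.55864766 -0.31723952  0.05249257] 0.020786947415801497 25.20304687321186
pa [  1.39  32.2  -11.76]
```

>>> move_arm(series=[[1.5,[0,0,-2.0],[0,0,0]],[1.5,[0,0,-4.0],[0,0,0]],[1.5,[0,0,-4.0],[0,0,0]],[1.5,[0,0,-4.0],[0,0,0]],[1.5,[0.2,3.0,-2.0],[0,0,0]],[1.5,[0.2,4.0,0],[0,0,0]],[1.5,[0.2,4.0,0],[0,0,0]],[1.5,[0.2,4.0,0],[0,0,0]],[1.5,[0.2,4.0,0],[0,0,0]],[1.5,[0.2,4.0,0],[0,0,0]]])

```text
clock: 8.68
tool_pos: [0.6183, -0.0932, 0.2114]
tool_rot: [0.001, 0.159, 0.987, -0.0]
ft_force: [0.5, -0.6, -0.4]
gripper_width: 0.0209
gripper_force: 24.8
```

>>> move_arm(series=[[1.5,[0.1,4.0,0],[0,0,0]],[1.5,[0.1,3.2,0],[0,0,0]],[1.5,[0,2.0,0],[0,0,0]],[1.5,[0,0,1.5],[0,0,0]],[1.5,[0,0,1.5],[0,0,0]],[1.5,[0,0,1.0],[0,0,0]],[1.5,[0,0,0],[0,0,0]],[1.5,[0,0,0],[0,0,0]]])

```text
clock: 9.35
tool_pos: [0.6446, -0.0072, 0.1703]
tool_rot: [-0.0, 0.159, 0.987, -0.0]
ft_force: [1.0, 1.1, -0.1]
gripper_width: 0.0211
gripper_force: 24.8
```

Run:
```python
from h import *
p,r,i,d=snap("w6"); print(p,r.as_matrix()[2].round(4)); print("pa",totool((.6459,-.0070,.07)).round(2))
cv2.imwrite("pics/w6c.png",cv2.resize(i[180:340,180:380],None,fx=4,fy=3.75))
```

```text
[ 0.64458272 -0.00716205  0.1702582 ] [ 8.e-04 -3.e-04 -1.e+00]
pa [-0.07  0.05 10.1 ]
```

View pics/w6c.png

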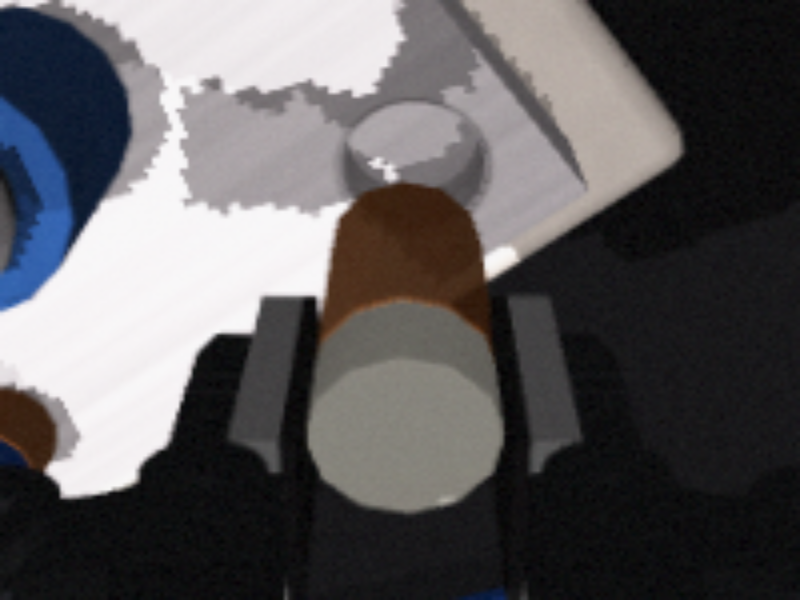

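The pocket rim spans crop x 345–488 with its top at y 97. The held vial's bottom edge tops out at (407,183).

Run:
```python
from h import *
f=lambda u,v:(180+u/4,180+v/3.75)
zb=.1703-.07; print("pocket L,R,top",[(w2tool(*f(*a),zb)*1000).round(1)[:2] for a in((345,155),(488,155),(416,97))])
zv=.0525; print("vial L,R,top",[(w2tool(*f(*a),zv)*1000).round(1)[:2] for a in((332,225),(483,225),(407,183))])
zc=.0525-.055; print("cap L,R,bottom",[(w2tool(*f(*a),zc)*1000).round(1)[:2] for a in((308,435),(503,435),(407,512))])
```

```text
pocket L,R,top [array([ -1. , -10.8]), array([-1. , 15.2]), array([10.7,  2.1])]
vial L,R,top [array([  4.8, -10.6]), array([ 4.8, 11.4]), array([11.8,  0.3])]
cap L,R,bottom [array([  2. , -10.5]), array([ 1.9, 10.6]), array([-9.2,  0.2])]
```

>>> move_arm(series=[[1.5,[-0.28,0.15,1.0],[0,0,0]],[1.5,[0,0,1.5],[0,0,0]],[1.5,[0,0,1.0],[0,0,0]],[1.5,[0,0,0.7],[0,0,0]],[1.5,[0,0,0.4],[0,0,0]],[1.5,[0,0,0.4],[0,0,0]],[1.5,[0,0,0.4],[0,0,0]],[1.5,[0,0,0.2],[0,0,0]],[1.5,[0,0,0],[0,0,0]]])

```text
clock: 10.15
tool_pos: [0.648, -0.0063, 0.114]
tool_rot: [-0.0, 0.159, 0.987, -0.0]
ft_force: [-0.4, -0.2, -0.2]
gripper_width: 0.0211
gripper_force: 24.8
```

>>> move_arm(series=[[1.5,[0,0,0.4],[0,0,0]],[1.5,[0,0,0.4],[0,0,0]],[1.5,[0,0,0.3],[0,0,0]],[1.5,[0,0,0.2],[0,0,0]],[1.5,[0,0,0],[0,0,0]],[1.5,[0,0,0],[0,0,0]]])

```text
clock: 10.65
tool_pos: [0.648, -0.0063, 0.1012]
tool_rot: [-0.0, 0.159, 0.987, -0.0]
ft_force: [0.4, 0.3, -0.5]
gripper_width: 0.0213
gripper_force: 24.8
```

>>> move_arm(series=[[3.6,[0,0,0],[0,0,0]],[3.6,[0,0,0],[0,0,0]],[3.6,[0,0,0],[0,0,0]],[3.6,[0,0,0],[0,0,0]],[3.6,[0,0,-2.0],[0,0,0]],[3.6,[0,0,-3.0],[0,0,0]],[3.6,[0,0,-2.5],[0,0,0]],[5.0,[0,0,0],[0,0,0]],[5.0,[0,0,0],[0,0,0]]])

```text
clock: 11.4
tool_pos: [0.6492, -0.0063, 0.1784]
tool_rot: [0.002, 0.159, 0.987, 0.0]
ft_force: [-0.7, 0.5, -0.6]
gripper_width: 0.0499
gripper_force: 0.0
```

Run:
```python
from h import *
p,r,i,d=snap("w7"); print(p)
hsv=cv2.cvtColor(i,cv2.COLOR_BGR2HSV)
T=wcloud(d); P=r.apply(T.reshape(-1,3)).reshape(T.shape)+p
m=(np.hypot(T[...,0],T[...,1])<.03)&(P[...,2]>.08)&(P[...,2]<.13)
q=P[m]; zt=np.percentile(q[:,2],80); s=q[abs(q[:,2]-zt)<.004]; print("placed vial",m.sum(),zt,s.mean(0),np.ptp(s,axis=0))
b=(hsv[...,0]>100)&(hsv[...,0]<130)&(hsv[...,1]>120)
n,l,st,c=cv2.connectedComponentsWithStats((b&(P[...,2]>.098)&(P[...,2]<.108)).astype(np.uint8))
for k in range(1,n):
    if st[k,4]>60: print("blue",c[k].round(),st[k,4],P[l==k].mean(0).round(4))
m=(P[...,2]>.128)&(P[...,2]<.137)&(np.hypot(P[...,0]-.613,P[...,1]+.072)<.03); print("stub top",m.sum(),P[m].mean(0).round(4))
print(totool((.5045,.360,.19)).round(2))
```

```text
[ 0.64916183 -0.0062516   0.17840433]
placed vial 1112 0.10429906550627613 [ 0.64519643 -0.00557846  0.10378264] [0.02118785 0.02144319 0.00520678]
blue [180. 102.] 913 [ 0.5491 -0.0379  0.1037]
blue [189. 197.] 321 [ 0.6074 -0.0552  0.1032]
blue [169. 301.] 453 [ 0.6764 -0.1046  0.1032]
stub top 1596 [ 0.6129 -0.0696  0.1327]
[25.14 30.27 -1.35]
```

Both vials stand at 0.104 m cap height, so they are home. Next I'm moving to the pliers.

>>> move_arm(series=[[8.5,[1.3,1.5,-0.5],[0,0,0]],[8.5,[2.5,3.0,-0.5],[0,0,0]],[8.5,[2.5,3.0,0],[0,0,0]],[8.5,[2.5,3.0,0],[0,0,0]],[8.5,[2.5,3.0,0],[0,0,0]],[8.5,[2.5,3.0,0],[0,0,0]],[8.5,[2.5,3.0,0],[0,0,0]],[8.5,[2.5,3.0,0],[0,0,0]],[8.5,[2.5,3.0,0],[0,0,0]],[8.5,[2.5,3.0,0],[0,0,0]]])

```text
clock: 12.28
tool_pos: [0.5098, 0.3402, 0.1847]
tool_rot: [-0.001, 0.159, 0.987, -0.001]
ft_force: [0.5, -0.3, 1.4]
gripper_width: 0.0848
gripper_force: 0.0
```

>>> move_arm(series=[[8.5,[1.3,1.6,0],[0,0,0]],[8.5,[0,0,0],[0,0,-6.5]],[8.5,[0,0,0],[0,0,0]],[8.5,[0,0,0],[0,0,0]]])

```text
clock: 12.62
tool_pos: [0.5034, 0.3581, 0.1849]
tool_rot: [-0.001, 0.103, 0.995, -0.001]
ft_force: [0.8, 0.2, 0.5]
gripper_width: 0.0852
gripper_force: 0.0
```

```bash
cat > pl.py <<'E'
from h import *
import sys
p,r,i,d=snap(sys.argv[1]); print(p,r.as_matrix().round(3)[0])
hsv=cv2.cvtColor(i,cv2.COLOR_BGR2HSV); zt=p[2]-.051
red=((hsv[...,0]<8)|(hsv[...,0]>172))&(hsv[...,1]>150)&(hsv[...,2]>60)
cop=(hsv[...,0]>=8)&(hsv[...,0]<20)&(hsv[...,1]>100)&(hsv[...,2]>80)
n,l,s,c=cv2.connectedComponentsWithStats(red.astype(np.uint8))
for k in range(1,n):
    if s[k,4]>150:
        vv,uu=np.nonzero(l==k); X=np.array([w2tool(a,b,zt) for a,b in zip(uu,vv)])[:,:2]*1000
        f=cv2.fitLine(X.astype(np.float32),cv2.DIST_L2,0,.01,.01).ravel(); t=(X-f[2:])@f[:2]
        print("red px",c[k].round(),s[k,4],"tool-mm: dir",f[:2].round(4),"mid",(f[2:]+f[:2]*(t.min()+t.max())/2).round(1),"half",(np.ptp(t)/2).round(1),"y at x=0",(f[3]-f[2]*f[1]/f[0]).round(1))
n,l,s,c=cv2.connectedComponentsWithStats(cop.astype(np.uint8))
for k in range(1,n):
    if s[k,4]>150:
        vv,uu=np.nonzero(l==k); X=np.array([w2tool(a,b,p[2]-.045) for a,b in zip(uu,vv)])[:,:2]*1000
        print("copper px",c[k].round(),s[k,4],"minrect tool mm",cv2.minAreaRect(X.astype(np.float32)),X.min(0),X.max(0))
E
python3 pl.py w8
```

```text
[0.50344248 0.35807266 0.18486664] [-0.979  0.206 -0.002]
red px [ 13. 146.] 638 tool-mm: dir [0.2754 0.9613] mid [  65.4 -272.8] half 29.8 y at x=0 -501.0
red px [254. 189.] 1185 tool-mm: dir [ 0.9773 -0.212 ] mid [  9.5 -21.4] half 46.8 y at x=0 -19.3Traceback (most recent call last):
  File "pl.py", line 10, in <module>
    vv,uu=np.nonzero(l==k); X=np.array([w2tool(a,b,zt) for a,b in zip(uu,vv)])[:,:2]*1000
                                        ~~~~~~^^^^^^^^
  File "h.py", line 22, in w2tool
    o,d=wray(u,v); return o+d*(zt-o[2])/d[2]
        ~~~~^^^^^
  File "h.py", line 18, in wray
    c=optics.calibration("wrist");K=c["K"];T=np.array(c["tool_from_camera"])
ValueError: time passes only in moves, steps and waits
```

View pics/w8.png

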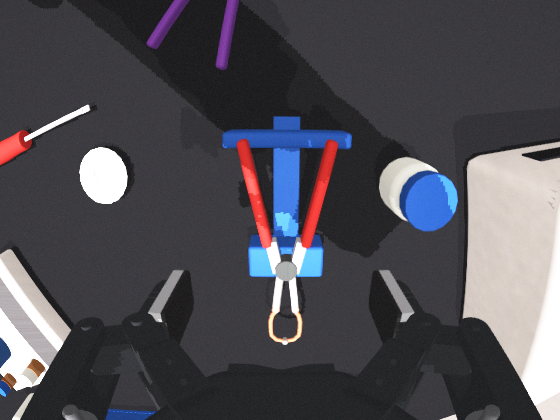

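The view shows the red handles at (254,190) and (318,190), the pivot at (286,270) and the ring at (285,325), all nearly aligned with the tool. I'll cache the calibration and measure.

>>> move_arm(series=[[7.6,[0.17,0.43,2.0],[0,0,0]],[7.6,[0,0,3.5],[0,0,0]],[7.6,[0,0,3.5],[0,0,0]],[7.6,[0,0,0],[0,0,0]],[7.6,[0,0,0],[0,0,0]]])

```text
clock: 13.08
tool_pos: [0.5023, 0.3609, 0.0946]
tool_rot: [-0.002, 0.104, 0.995, -0.002]
ft_force: [0.3, 0.1, 0.9]
gripper_width: 0.0761
gripper_force: 0.0
```

```bash
python3 pl.py w9
```

```text
[0.50231522 0.36090007 0.09461093] [-0.978  0.207  0.003]
red px [235. 223.] 2459 tool-mm: dir [ 0.975  -0.2223] mid [ 10.5 -23.4] half 44.7 y at x=0 -21.0
red px [333. 232.] 3015 tool-mm: dir [0.9754 0.2203] mid [ 7.6 27.5] half 47.2 y at x=0 25.8
```

>>> move_arm(series=[[7.6,[0,0.2,1.5],[0,0,0]],[7.6,[0,0,1.5],[0,0,0]],[7.6,[0,0,1.3],[0,0,0]],[7.6,[0,0,0.7],[0,0,0]],[7.6,[0,0,0],[0,0,0]],[7.6,[0,0,0],[0,0,0]]])

```text
clock: 13.63
tool_pos: [0.5045, 0.3651, 0.048]
tool_rot: [0.001, 0.103, 0.995, 0.001]
ft_force: [1.3, -0.0, 0.8]
gripper_width: 0.0758
gripper_force: 0.0
```

>>> move_arm(series=[[7.6,[0,0,0.3],[0,0,0]],[6.5,[0,0,0],[0,0,0]],[5.8,[0,0,0],[0,0,0]],[5.2,[0,0,0],[0,0,0]],[4.6,[0,0,0],[0,0,0]],[4.0,[0,0,0],[0,0,0]],[3.4,[0,0,0],[0,0,0]],[2.6,[0,0,0],[0,0,0]],[2.2,[0,0,0],[0,0,0]],[2.2,[0,0,0],[0,0,0]]], newtons=32)

```text
clock: 14.47
tool_pos: [0.504, 0.3655, 0.0467]
tool_rot: [0.001, 0.103, 0.995, 0.001]
ft_force: [-6.6, -2.3, 16.3]
gripper_width: 0.0297
gripper_force: 30.4
```

```bash
python3 pl.py w10
python3 - <<'E'
from h import *
o=monitor.get_obs();print(o["gripper_width"],o["gripper_force"],o["ft_force"],o["moment"],o["q"])
i=np.load("w10.npz")["i"]; cv2.imwrite("pics/w10c.png",i[80:400])
E
```

```text
[0.50404634 0.36551527 0.0466537 ] [-0.979  0.204 -0.002]
red px [257. 255.] 3988 tool-mm: dir [0.9992 0.0402] mid [ 12.6 -10.2] half 46.0 y at x=0 -10.7
red px [307. 261.] 4300 tool-mm: dir [0.9996 0.0287] mid [10.3 10.2] half 47.6 y at x=0 9.9
0.029878519942354968 30.35631132661365 [-6.11455471 -1.38040436 16.1713654 ] [-0.56512089  1.08510003 -0.23833035] [ 6.27076762e-01  3.76662428e-01 -1.76458809e-01  1.01439326e+00
  7.91891343e-04  8.32681077e-01]
```

>>> move_arm(series=[[2.2,[0,0,-0.5],[0,0,0]],[2.2,[0,0,-1.0],[0,0,0]],[2.2,[0,0,-2.0],[0,0,0]],[2.2,[0,0,-3.0],[0,0,0]],[2.2,[0,0,-3.0],[0,0,0]],[2.2,[0,0,-3.0],[0,0,0]],[2.2,[0,0,-2.0],[0,0,0]],[2.2,[0,0,0],[0,0,0]],[2.2,[0,0,0],[0,0,0]]])

```text
clock: 15.27
tool_pos: [0.5043, 0.3652, 0.1897]
tool_rot: [0.001, 0.103, 0.995, 0.001]
ft_force: [-0.9, 0.7, -3.1]
gripper_width: 0.0294
gripper_force: 31.9
```

```bash
cat > ring.py <<'E'
from h import *
import sys
p,r,i,d=snap(sys.argv[1]); print(p,r.as_matrix().round(3).tolist())
hsv=cv2.cvtColor(i,cv2.COLOR_BGR2HSV); T=wcloud(d); P=r.apply(T.reshape(-1,3)).reshape(T.shape)+p
near=(abs(T[...,2])<.06)&(T[...,0]<-.08)&(T[...,0]>-.19)&(abs(T[...,1])<.05)
cop=(hsv[...,0]>=5)&(hsv[...,0]<22)&(hsv[...,1]>90)&(hsv[...,2]>60)&near
vv,uu=np.nonzero(cop); q=T[cop]; print("ring px",cop.sum(),uu.min(),uu.max(),vv.min(),vv.max(),"tool mm min,max",(q.min(0)*1000).round(1),(q.max(0)*1000).round(1))
if len(q)>20:
    A=np.c_[q[:,:2],np.ones(len(q))]; f=np.linalg.lstsq(A,q[:,2],rcond=None)[0]; print("plane z=ax+by+c",f.round(4),"z at ring",(f@[-.127,0,1]*1000).round(1))
    (x,y),rad=cv2.minEnclosingCircle((q[:,:2]*1000).astype(np.float32)); print("circ",x,y,rad)
red=((hsv[...,0]<5)|(hsv[...,0]>172))&(hsv[...,1]>150)&(hsv[...,2]>60)&(abs(T[...,2])<.03)&(abs(T[...,0])<.08)&(abs(T[...,1])<.04)
q=T[red]; A=np.c_[q[:,:2],np.ones(len(q))]; f=np.linalg.lstsq(A,q[:,2],rcond=None)[0]; print("red n",red.sum(),"plane",f.round(4),"x,y mid",((q.min(0)+q.max(0))/2*1000).round(1), q.min(0).round(3),q.max(0).round(3))
E
python3 ring.py w11; cp pics/w11.png pics/w11v.png
```

```text
[0.50427477 0.36517635 0.189711  ] [[-0.979, 0.204, 0.002], [0.204, 0.979, 0.002], [-0.002, 0.002, -1.0]]Traceback (most recent call last):
  File "ring.py", line 7, in <module>
    vv,uu=np.nonzero(cop); q=T[cop]; print("ring px",cop.sum(),uu.min(),uu.max(),vv.min(),vv.max(),"tool mm min,max",(q.min(0)*1000).round(1),(q.max(0)*1000).round(1))
                                                               ~~~~~~^^
    return umr_minimum(a, axis, None, out, keepdims, initial, where)
ValueError: zero-size array to reduction operation minimum which has no identity
```

View pics/w11v.png

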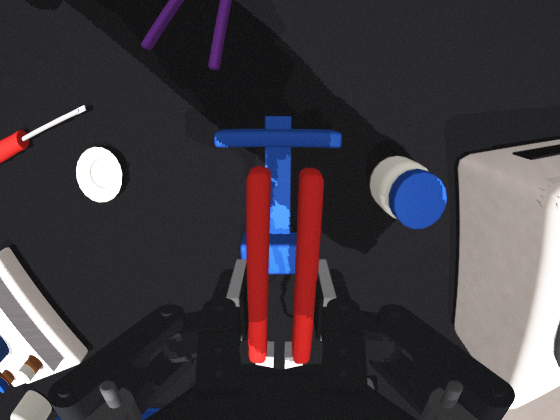

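Looking up from the lifted grip, the handles are parallel at (258,265) and (308,265) and firmly clamped. The gripper hides the ring from the wrist camera, so I'll use the top and scene cameras for it. Now carrying the pliers to the shaker.

>>> move_arm(series=[[2.2,[-0.3,-1.5,0],[0,0,0]],[2.2,[-0.5,-3.0,0],[0,0,0]],[2.2,[-0.6,-3.4,0],[0,0,0]],[2.2,[-0.6,-3.4,0],[0,0,0]],[2.2,[-0.6,-3.4,0],[0,0,0]],[2.2,[-0.6,-3.4,0],[0,0,0]],[2.2,[-0.6,-3.4,0],[0,0,0]],[2.2,[-0.6,-3.4,0],[0,0,0]],[2.2,[-0.6,-3.4,0],[0,0,0]],[2.2,[-0.6,-3.4,0],[0,0,0]]])

```text
clock: 16.15
tool_pos: [0.4921, 0.0408, 0.1865]
tool_rot: [-0.002, 0.103, 0.995, -0.0]
ft_force: [0.3, -0.9, -1.8]
gripper_width: 0.0293
gripper_force: 31.9
```

>>> move_arm(series=[[2.2,[-0.7,-3.4,0],[0,0,0]],[2.2,[-0.7,-3.4,0],[0,0,0]],[2.2,[-0.7,-3.4,0],[0,0,0]],[2.2,[-0.6,-2.9,0],[0,0,0]],[2.2,[-0.2,-1.6,0],[0,0,-6.4]],[2.2,[0,0,0],[0,0,-6.4]],[2.2,[0,0,0],[0,0,-6.4]],[2.2,[0,0,0],[0,0,-6.4]],[2.2,[0,0,0],[0,0,-6.4]],[2.2,[0,0,0],[0,0,0]]])

```text
clock: 16.98
tool_pos: [0.4908, -0.1072, 0.1865]
tool_rot: [-0.002, -0.177, 0.984, 0.001]
ft_force: [-1.2, -0.2, -1.7]
gripper_width: 0.0291
gripper_force: 31.9
```

>>> move_arm(series=[[2.2,[0,0,0],[0,0,0]],[2.2,[0,0,0],[0,0,0]]])

```text
clock: 17.15
tool_pos: [0.4916, -0.1069, 0.1874]
tool_rot: [-0.001, -0.174, 0.985, 0.0]
ft_force: [0.1, 0.9, -1.9]
gripper_width: 0.0291
gripper_force: 31.9
```

```bash
cat > see.py <<'E'
from h import *
import sys
p,r=pose(); print("tcp",p.round(4),"R",r.as_matrix().round(3).tolist())
for n in ("scene","top"):
    i,d=optics.read_camera(n); np.savez(f"{n}_{sys.argv[1]}.npz",i=i,d=d); P=cloud(n,d); hsv=cv2.cvtColor(i,cv2.COLOR_BGR2HSV)
    near=(np.hypot(P[...,0]-.612,P[...,1]+.0715)<.05)
    cop=(hsv[...,0]>=3)&(hsv[...,0]<24)&(hsv[...,1]>80)&(hsv[...,2]>60)&near&(P[...,2]>.105)
    q=P[cop]; vv,uu=np.nonzero(cop)
    if len(q)>10:
        print(n,"ring n",len(q),"px",uu.min(),uu.max(),vv.min(),vv.max(),"min",q.min(0).round(4),"max",q.max(0).round(4),"mean",q.mean(0).round(4))
        A=np.c_[q[:,:2]-[.612,-.0715],np.ones(len(q))]; f=np.linalg.lstsq(A,q[:,2],rcond=None)[0]; print("  plane",f.round(4))
        a=np.c_[2*q[:,:2],np.ones(len(q))]; s=np.linalg.lstsq(a,(q[:,:2]**2).sum(1),rcond=None)[0]; print("  circle fit",s[:2].round(4),np.sqrt(s[2]+s[:2]@s[:2]).round(4))
    m=near&(P[...,2]>.130)&(P[...,2]<.136)&(hsv[...,1]<70)&(np.hypot(P[...,0]-.612,P[...,1]+.0715)<.025); s=P[m]
    if len(s)>5: print(n,"stub top",len(s),s.mean(0).round(4),s.min(0).round(4),s.max(0).round(4))
    b=(hsv[...,0]>100)&(hsv[...,0]<130)&(hsv[...,1]>120)&(P[...,2]>.098)&(P[...,2]<.108)
    k,l,st,c=cv2.connectedComponentsWithStats(b.astype(np.uint8))
    for j in range(1,k):
        if st[j,4]>20: print("  blue",c[j].round(),st[j,4],P[l==j].mean(0).round(4))
E
python3 see.py s1; sed -i 's/^vv,uu=.*/q=[]/' ring.py; python3 ring.py w12
```

```text
tcp [ 0.4916 -0.1069  0.1874] R [[-0.939, -0.343, -0.002], [-0.343, 0.939, 0.0], [0.002, 0.001, -1.0]]
scene ring n 91 px 193 216 197 213 min [ 0.5879 -0.0924  0.1804] max [ 0.6396 -0.0439  0.1856] mean [ 0.6186 -0.0645  0.183 ]
  plane [-0.0327 -0.0135  0.1833]
  circle fit [ 0.6131 -0.0661] 0.0232
scene stub top 82 [ 0.6146 -0.0714  0.1324] [ 0.602  -0.0842  0.1301] [ 0.6255 -0.0598  0.1347]
  blue [227. 217.] 61 [ 0.5495 -0.0381  0.1021]
  blue [207. 241.] 75 [ 0.63   -0.0662  0.103 ]
  blue [182. 258.] 80 [ 0.681  -0.1039  0.1022]
top stub top 88 [ 0.6148 -0.0729  0.1326] [ 0.6028 -0.0851  0.1301] [ 0.6271 -0.0599  0.1357]
  blue [347. 139.] 35 [ 0.6779 -0.1047  0.1029]
  blue [319. 192.] 24 [ 0.5477 -0.039   0.1033]
[ 0.49194357 -0.1068397   0.18784591] [[-0.939, -0.344, -0.001], [-0.344, 0.939, 0.0], [0.001, 0.0, -1.0]]
red n 8187 plane [ 0.0027  0.0081 -0.0044] x,y mid [ 9.8 -0.6  2.1] [-0.037 -0.017 -0.008] [0.057 0.016 0.012]
```

```bash
cat > fit.py <<'E'
from h import *
import sys
p,r=pose(); t=sys.argv[1]; w=np.load(sys.argv[2]+".npz")
i,d=w["i"],w["d"]; hsv=cv2.cvtColor(i,cv2.COLOR_BGR2HSV); T=wcloud(d)
red=((hsv[...,0]<5)|(hsv[...,0]>172))&(hsv[...,1]>150)&(hsv[...,2]>60)&(abs(T[...,2])<.03)&(abs(T[...,0])<.08)&(abs(T[...,1])<.04)
q=T[red]; L=q[q[:,1]<-.003]; Rr=q[q[:,1]>.003]
ang=[np.polyfit(a[:,0],a[:,1],1) for a in (L,Rr)]; m=(ang[0]+ang[1])/2; print("handle lines",np.round(ang,4),"axis slope,off",m.round(4))
M=r.as_matrix(); u3=M@np.array([-1,-m[0],0]); u=u3[:2]/np.hypot(*u3[:2]); v=np.array([-u[1],u[0]]); print("heading deg",np.degrees(np.arctan2(u[1],u[0])).round(2))
D=np.load(f"scene_{t}.npz"); i,d=D["i"],D["d"]; P=cloud("scene",d); hsv=cv2.cvtColor(i,cv2.COLOR_BGR2HSV)
c=np.array([.612,-.0715]); near=np.hypot(P[...,0]-.612,P[...,1]+.0715)<.05
cop=(hsv[...,0]>=3)&(hsv[...,0]<24)&(hsv[...,1]>80)&(hsv[...,2]>60)&near&(P[...,2]>.105)
q=P[cop]; a=(q[:,:2]-c)@u*1000; b=(q[:,:2]-c)@v*1000
print("along: max",np.sort(a)[-8:].round(1)," lateral sorted lo",np.sort(b)[:6].round(1),"hi",np.sort(b)[-6:].round(1))
for lo,hi in ((-30,-15),(-15,-5),(-5,5),(5,15),(15,30)):
    k=(a>lo)&(a<=hi)
    if k.any(): print(lo,hi,k.sum(),"lat",b[k].min().round(1),b[k].max().round(1),"z",q[k,2].mean().round(4))
E
python3 fit.py s1 w12
```

```text
handle lines [[ 0.037  -0.0109]
 [ 0.0215  0.0095]] axis slope,off [ 0.0293 -0.0007]
heading deg 18.49
along: max [25.9 26.  26.1 26.2 26.2 26.4 26.5 26.8]  lateral sorted lo [-17.7 -17.5 -17.2 -17.  -16.7 -16.4] hi [26.1 26.5 26.6 26.9 26.9 27.4]
-30 -15 3 lat -16.2 26.9 z 0.1835
-15 -5 21 lat -17.0 26.6 z 0.1838
-5 5 13 lat -17.7 27.4 z 0.1831
5 15 16 lat -16.4 26.1 z 0.1827
15 30 38 lat -13.5 22.9 z 0.1826
```

>>> move_arm(series=[[2.2,[0.15,-0.5,0.5],[0,-1.2,0]],[2.2,[0,0,1.0],[0,0,0]],[2.2,[0,0,1.0],[0,0,0]],[2.2,[0,0,0.9],[0,0,0]],[2.2,[0,0,0],[0,0,0]],[2.2,[0,0,0],[0,0,0]]])

```text
clock: 17.8
tool_pos: [0.4926, -0.1115, 0.1532]
tool_rot: [0.009, -0.176, 0.984, 0.002]
ft_force: [0.5, 0.0, -1.4]
gripper_width: 0.0292
gripper_force: 31.9
```

```bash
python3 see.py s2; python3 ring.py w13|tail -1; python3 fit.py s2 w13
python3 - <<'E'
from h import *
i=np.load("top_s2.npz")["i"]; h=cv2.cvtColor(i,cv2.COLOR_BGR2HSV)
m=(h[...,0]>=3)&(h[...,0]<24)&(h[...,1]>60)&(h[...,2]>50); m[:,:290]=0;m[:,395:]=0;m[:110]=0;m[260:]=0
vv,uu=np.nonzero(m); print("top orange",m.sum(), uu.min() if m.any() else 0,uu.max() if m.any() else 0,vv.min() if m.any() else 0,vv.max() if m.any() else 0)
i=np.load("top_s1.npz")["i"]; print(np.load("top_s2.npz")["i"][140:190:4,310:360:5].mean(-1).astype(int))
E
```

```text
tcp [ 0.4926 -0.1115  0.1532] R [[-0.938, -0.346, 0.017], [-0.346, 0.938, 0.008], [-0.019, 0.001, -1.0]]
scene ring n 88 px 192 215 210 226 min [ 0.5902 -0.0966  0.1287] max [ 0.6397 -0.0477  0.1549] mean [ 0.6192 -0.0687  0.1514]
  plane [ 0.0038 -0.0125  0.1514]
  circle fit [ 0.6142 -0.0701] 0.0231
scene stub top 60 [ 0.6157 -0.071   0.132 ] [ 0.6013 -0.0828  0.1301] [ 0.6288 -0.0594  0.1345]
  blue [227. 217.] 63 [ 0.5495 -0.0381  0.1018]
  blue [207. 240.] 77 [ 0.629  -0.0654  0.1033]
  blue [182. 258.] 81 [ 0.6811 -0.1037  0.1022]
top stub top 84 [ 0.6151 -0.0726  0.1328] [ 0.6024 -0.0854  0.1301] [ 0.6271 -0.0601  0.1356]
  blue [347. 139.] 35 [ 0.6779 -0.1048  0.1027]
  blue [319. 192.] 32 [ 0.5483 -0.0393  0.1025]
red n 8198 plane [ 0.0038  0.0091 -0.0044] x,y mid [ 9.7 -0.5  1.7] [-0.037 -0.017 -0.008] [0.057 0.016 0.011]
handle lines [[ 0.0379 -0.0109]
 [ 0.0212  0.0095]] axis slope,off [ 0.0295 -0.0007]
heading deg 18.55
along: max [26.2 26.2 26.3 26.5 26.5 27.1 27.5 29.3]  lateral sorted lo [-21.9 -21.6 -21.5 -21.3 -21.  -20.7] hi [21.7 22.  22.1 22.4 22.4 22.9]
-30 -15 3 lat -15.8 22.4 z 0.1519
-15 -5 21 lat -21.9 22.1 z 0.1518
-5 5 14 lat -21.5 22.9 z 0.15
5 15 15 lat -20.1 21.7 z 0.1515
15 30 35 lat -16.9 18.3 z 0.1516
top orange 2803 326 394 110 259
[[240 254 255 255 254 254 241 168 205 254]
 [255 255 255 255 255 254 241 109 251 255]
 [255 255 255 255 252 240 251 251 254 255]
 [254 255 255 252 254 254 252 254 255 255]
 [246 255 255 241 210 233 250 248 255 255]
 [254 255 252 228 229 251 216 228 255 255]
 [255 255 253 161 200 248 179 243 255 255]
 [255 255 246 118 219 165 172 246 255 255]
 [255 255 250 123 196 160 245 247 255 255]
 [255 255 244 248 189 239 252 246 254 254]
 [255 255 254 244 253 246 252 222 254 176]
 [255 255 255 249 254 253 192 144 250 121]
 [254 251 220 254 222 244 199 118 224  95]]
```

>>> move_arm(series=[[2.2,[0.2,0,0.4],[0,0,0]],[2.2,[0,0,0.4],[0,0,0]],[2.2,[0,0,0.4],[0,0,0]],[2.2,[0,0,0.4],[0,0,0]],[2.2,[0,0,0.4],[0,0,0]],[2.2,[0,0,0],[0,0,0]],[2.2,[0,0,0],[0,0,0]]])

```text
clock: 18.53
tool_pos: [0.4915, -0.1123, 0.1339]
tool_rot: [0.01, -0.176, 0.984, 0.002]
ft_force: [-0.1, -0.3, -1.3]
gripper_width: 0.0295
gripper_force: 31.9
```

```bash
python3 see.py s3|grep -v blue; python3 fit.py s3 w13|tail -6
```

```text
tcp [ 0.4915 -0.1123  0.1339] R [[-0.938, -0.346, 0.019], [-0.346, 0.938, 0.007], [-0.02, 0.0, -1.0]]
scene ring n 89 px 193 215 217 233 min [ 0.5885 -0.0971  0.1246] max [ 0.6395 -0.0488  0.1353] mean [ 0.6177 -0.0693  0.1322]
  plane [-0.0176 -0.008   0.1323]
  circle fit [ 0.6129 -0.0709] 0.023
scene stub top 85 [ 0.6158 -0.0716  0.1325] [ 0.6009 -0.0876  0.1301] [ 0.6342 -0.0607  0.1353]
top ring n 16 px 325 328 162 170 min [ 0.5928 -0.0576  0.115 ] max [ 0.6118 -0.0505  0.1377] mean [ 0.6024 -0.0541  0.1317]
  plane [-0.8401  2.2363  0.0847]
  circle fit [ 0.6032 -0.058 ] 0.0074
top stub top 141 [ 0.6159 -0.073   0.1328] [ 0.589  -0.0963  0.1301] [ 0.6363 -0.0506  0.1359]
along: max [24.5 24.7 24.8 24.9 25.1 25.5 25.7 25.7]  lateral sorted lo [-22.7 -22.2 -21.9 -21.7 -21.6 -21.3] hi [21.1 21.2 21.5 22.  22.5 22.8]
-30 -15 5 lat -21.7 21.1 z 0.1335
-15 -5 24 lat -22.7 22.8 z 0.1325
-5 5 12 lat -21.6 21.5 z 0.132
5 15 13 lat -19.9 20.0 z 0.1316
15 30 35 lat -18.5 16.9 z 0.132
```

>>> move_arm(series=[[2.2,[0,0,0.2],[0,0,0]],[2.2,[0,0,0.2],[0,0,0]],[2.2,[0,0,0.2],[0,0,0]],[2.2,[0,0,0.2],[0,0,0]],[2.2,[0,0,0],[0,0,0]],[2.2,[0,0,0],[0,0,0]]])

```text
clock: 19.13
tool_pos: [0.4917, -0.1123, 0.1261]
tool_rot: [0.01, -0.176, 0.984, 0.002]
ft_force: [0.2, -0.1, -2.0]
gripper_width: 0.0294
gripper_force: 31.9
```

```bash
python3 see.py s4|grep -v blue; python3 fit.py s4 w13|tail -6
```

```text
tcp [ 0.4917 -0.1123  0.1261] R [[-0.938, -0.346, 0.019], [-0.346, 0.938, 0.007], [-0.021, 0.0, -1.0]]
scene ring n 78 px 193 216 220 236 min [ 0.5889 -0.0979  0.1131] max [ 0.6385 -0.0486  0.1276] mean [ 0.6167 -0.0705  0.1244]
  plane [0.0038 0.0079 0.1244]
  circle fit [ 0.6126 -0.0711] 0.0234
scene stub top 87 [ 0.6156 -0.0716  0.1323] [ 0.6015 -0.0833  0.1301] [ 0.6259 -0.0581  0.1355]
top ring n 11 px 325 328 164 171 min [ 0.5929 -0.0587  0.1092] max [ 0.609  -0.0515  0.1259] mean [ 0.6004 -0.0548  0.1229]
  plane [-0.8091  1.3858  0.0903]
  circle fit [ 0.6015 -0.0569] 0.0066
top stub top 90 [ 0.6147 -0.0724  0.1327] [ 0.6032 -0.0853  0.1301] [ 0.6268 -0.0601  0.1355]
along: max [24.1 24.1 24.3 24.7 25.2 25.5 25.5 25.8]  lateral sorted lo [-22.8 -22.5 -21.9 -21.6 -21.4 -21.1] hi [21.8 21.8 22.  22.1 22.5 22.6]
-30 -15 8 lat -22.5 22.5 z 0.1248
-15 -5 20 lat -22.8 22.0 z 0.1239
-5 5 10 lat -21.9 22.6 z 0.125
5 15 11 lat -20.7 21.8 z 0.124
15 30 29 lat -17.6 18.2 z 0.1246
```

>>> move_arm(series=[[2.2,[0,0,0.15],[0,0,0]],[2.2,[0,0,0.15],[0,0,0]],[2.2,[0,0,0.1],[0,0,0]],[2.2,[0,0,0],[0,0,0]],[2.2,[0,0,0],[0,0,0]]])

```text
clock: 19.65
tool_pos: [0.4918, -0.1123, 0.1221]
tool_rot: [0.01, -0.176, 0.984, 0.002]
ft_force: [0.2, -0.6, -2.3]
gripper_width: 0.0295
gripper_force: 31.9
```

>>> move_arm(series=[[2.2,[0,0,0.05],[0,0,0]],[2.2,[0,0,0],[0,0,0]],[2.2,[0,0,0],[0,0,0]]])

```text
clock: 19.9
tool_pos: [0.492, -0.1123, 0.1218]
tool_rot: [0.01, -0.176, 0.984, 0.002]
ft_force: [-0.6, 0.4, -1.0]
gripper_width: 0.0294
gripper_force: 31.9
```

```bash
python3 see.py s5|grep -v blue; python3 fit.py s5 w13|tail -6
```

```text
tcp [ 0.492  -0.1123  0.1218] R [[-0.938, -0.346, 0.02], [-0.346, 0.938, 0.007], [-0.021, -0.0, -1.0]]
scene ring n 75 px 194 216 221 237 min [ 0.5873 -0.0962  0.1184] max [ 0.6391 -0.0492  0.1235] mean [ 0.6181 -0.0685  0.1206]
  plane [-0.0208 -0.0107  0.1208]
  circle fit [ 0.6134 -0.0709] 0.0231
scene stub top 84 [ 0.6152 -0.0711  0.1324] [ 0.6018 -0.0828  0.13  ] [ 0.6258 -0.0594  0.1345]
top stub top 88 [ 0.6146 -0.0727  0.1327] [ 0.6031 -0.0852  0.13  ] [ 0.627  -0.0602  0.1359]
along: max [23.9 24.  24.6 24.9 25.2 25.4 25.7 28.2]  lateral sorted lo [-22.2 -21.4 -21.1 -21.  -20.7 -20.5] hi [21.3 21.6 21.7 22.  22.1 22.5]
-30 -15 4 lat -18.9 22.0 z 0.121
-15 -5 19 lat -22.2 21.6 z 0.1211
-5 5 11 lat -20.7 22.5 z 0.1205
5 15 9 lat -21.0 21.3 z 0.1207
15 30 32 lat -17.9 18.1 z 0.1203
```

>>> move_arm(series=[[2.2,[0,0,0.05],[0,0,0]],[2.2,[0,0,0],[0,0,0]],[2.2,[0,0,0],[0,0,0]]])

```text
clock: 20.25
tool_pos: [0.492, -0.1123, 0.1213]
tool_rot: [0.01, -0.176, 0.984, 0.002]
ft_force: [-0.3, 0.0, -2.1]
gripper_width: 0.0296
gripper_force: 31.9
```

>>> move_arm(series=[[2.2,[0,0,0.05],[0,0,0]],[2.2,[0,0,0],[0,0,0]],[2.2,[0,0,0],[0,0,0]]])

```text
clock: 20.5
tool_pos: [0.492, -0.1123, 0.1208]
tool_rot: [0.01, -0.176, 0.984, 0.002]
ft_force: [-0.5, -0.8, -1.2]
gripper_width: 0.0293
gripper_force: 31.9
```

```bash
python3 see.py s6|grep -v blue; python3 fit.py s6 w13|tail -6; python3 -c "
from h import *
o=monitor.get_obs(); print(o['moment'],o['ft_force'])"
```

```text
tcp [ 0.492  -0.1123  0.1208] R [[-0.938, -0.346, 0.02], [-0.346, 0.938, 0.007], [-0.021, -0.0, -1.0]]
scene ring n 74 px 193 216 222 238 min [ 0.5902 -0.1003  0.116 ] max [ 0.6395 -0.0486  0.1224] mean [ 0.618  -0.0688  0.1199]
  plane [-0.0076 -0.0103  0.12  ]
  circle fit [ 0.613  -0.0715] 0.0235
scene stub top 81 [ 0.6152 -0.0713  0.1324] [ 0.6022 -0.0824  0.1303] [ 0.6266 -0.0593  0.1346]
top stub top 84 [ 0.6151 -0.073   0.1328] [ 0.603  -0.0853  0.13  ] [ 0.6267 -0.0602  0.1357]
along: max [24.5 24.5 24.6 24.8 25.3 25.4 25.9 26.6]  lateral sorted lo [-23.2 -22.2 -21.4 -21.1 -21.  -20.7] hi [21.5 21.6 21.7 22.  22.  22.5]
-30 -15 7 lat -23.2 22.0 z 0.1197
-15 -5 15 lat -21.4 21.7 z 0.1204
-5 5 11 lat -22.2 22.5 z 0.1203
5 15 10 lat -21.0 21.3 z 0.1198
15 30 31 lat -19.6 17.8 z 0.1197
[0.0339638  0.03715821 0.07634083] [ 0.41106419 -0.33898872 -2.22406737]
```

>>> move_arm(series=[[2.2,[0,0,0.05],[0,0,0]],[2.2,[0,0,0],[0,0,0]],[2.2,[0,0,0],[0,0,0]]])

```text
clock: 20.85
tool_pos: [0.492, -0.1123, 0.1203]
tool_rot: [0.01, -0.176, 0.984, 0.002]
ft_force: [-0.5, -0.9, -0.9]
gripper_width: 0.0297
gripper_force: 31.9
```

>>> move_arm(series=[[2.2,[0,0,0.05],[0,0,0]],[2.2,[0,0,0],[0,0,0]],[2.2,[0,0,0],[0,0,0]]])

```text
clock: 21.1
tool_pos: [0.492, -0.1123, 0.1198]
tool_rot: [0.01, -0.176, 0.984, 0.002]
ft_force: [-0.1, 0.3, -0.3]
gripper_width: 0.0295
gripper_force: 31.9
```

```bash
python3 see.py s7|grep -v blue|head -4; python3 fit.py s7 w13|tail -6; python3 -c "
from h import *
o=monitor.get_obs(); print(o['moment'],o['ft_force'])"
```

```text
tcp [ 0.492  -0.1123  0.1198] R [[-0.938, -0.346, 0.02], [-0.346, 0.938, 0.007], [-0.021, 0.0, -1.0]]
scene ring n 75 px 193 216 222 238 min [ 0.5907 -0.0999  0.1172] max [ 0.6399 -0.0487  0.1222] mean [ 0.6184 -0.0689  0.12  ]
  plane [0.0036 0.0091 0.1199]
  circle fit [ 0.6135 -0.0714] 0.0236
along: max [24.7 24.8 25.3 25.5 25.8 26.2 26.5 27.2]  lateral sorted lo [-23.2 -22.2 -21.4 -21.1 -21.  -20.7] hi [21.5 21.6 21.7 22.  22.1 22.6]
-30 -15 6 lat -23.2 20.0 z 0.1199
-15 -5 17 lat -21.4 22.6 z 0.1199
-5 5 12 lat -22.2 22.1 z 0.1196
5 15 8 lat -19.6 20.9 z 0.1203
15 30 32 lat -17.9 18.1 z 0.1201
[-0.06023197  0.00080931 -0.01823069] [ 0.01059838 -0.664957   -1.23663533]
```

The ring stopped going down at a visible height of 0.120 m and the pliers' weight is easing off the wrist. That puts it lightly on the collar: level, centred on the stub and fully spread. Handing in.

```bash
python3 -c "
from rig import workorder
print(workorder.close_job())"
```

```text
the job is handed in; nothing more can be done
None
```

The job is handed in: both white-capped vials are fully seated in the pockets, and the pliers are still held squeezed with the ring spread, level and lightly resting on the blue collar at the groove, at about 21 s on the clock; the hand-in returned no verdict.

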